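# Crank a pedal module home in its test socket and clamp it

### The arm

A 6-joint arm with a two-finger parallel gripper is mounted at the origin on the work surface. World frame = base frame: x ahead of the robot, y to its left, z up, the work surface at z = 0. Lengths are in m, angles in rad, forces in N, time in s.
With the tool pointing down it reaches from about 0.35 to 0.725 m from the base axis. Payload 4.3 kg.
Tool frame: the origin (TCP) lies on the centre line of the jaws, within the pads' length; the fingertips stand 22 mm ahead of it and the grasp point (between the pads) lies 3 mm ahead of it; z points along the fingers, y is the line along which they close (so a half turn about z gives the same grasp; the last joint's range is limited). The gripper opens to 85 mm and grips with 20 to 120 N. Pads are 22 mm wide; open, the fingers measure 114 mm over their backs; the gripper's body (76 mm by 85 mm) begins 54 mm behind the grasp point. The pads swing forward as they close: fully open they stand 13 mm farther back than shut.
Start: joints at [1.189, 0.377, 0.081, 1.274, 0, 1.46], TCP at [0.154, 0.554, 0.253] pointing down, gripper open.
Joint ranges: [-2.72, 2.72], [-0.84, 1.66], [-1.02, 1.22], [-1.77, 2.12], [-1.37, 1.28], [-3.14, 3.14]. Speed limits (rad/s): [2.57, 2.57, 3.14, 3.14, 3.14, 3.14].

### API

Orientations are given as a unit quaternion [w, x, y, z].
In Python, from workcell import monitor, capture, calibration, robot gives the robot as it stands.
- The arm moves only by the tool arm_command, never from a script. Its argument "deltas" is a list of rows, each a list of 3 entries, a list of its own where there are three numbers: the turn, a rotation vector about the tool's x, y, z in rad, then the shift along the tool's x, y, z in cm, then the opening, from -1 (shut) to 1 (fully open). A call has 1 to 8 rows; each row is the pose to reach, as a shift and turn from the pose commanded when the call began, along the tool's axes at that moment; what a row does not reach only later rows make up. A row lasts 1/8 s, in which the tool goes at most 62.5 mm and 10.7 degrees, less where a joint would pass 70% of its speed; a pose out of reach is approached as far as the arm can. A call with a gripper value outside its range is refused whole. The fingers move at their own pace and stop on an object; "squeeze" is the grip in N (left out, the last holds). Time passes only in rows, so rows that repeat a pose let the fingers close. It gives the time, the measured TCP pose, the force, the opening and the grip force at its end, in the units of the state.
- monitor.state(): the state, without advancing time (a new reading comes with each control period).
- capture(name): name is "scene" or "top"; returns the picture (400x640x3 uint8, blue, green, red); there is no depth.
- calibration(name): a dict with "K" (3x3 intrinsics, pixels), "pose" (4x4, takes a point from camera to world coordinates). Camera axes: x right, y down, z forward; pixel columns grow to the right and rows downward; lengths in m; the calibration is good to about 2 mm. A picture is of the moment at which its call begins. calibration takes no time and is no camera call.
- robot.finish_job(): hands the job in; it is judged then, once.
The state is a dict: "time": time; "joint_positions": joint angles; "qd": joint speeds; "joint_efforts": joint torques, N m; "tcp_pos": TCP position; "eef_rot": TCP orientation; "contact_force": force on the tool from outside, world axes, zero at the start; "wrist_torque": the same for the moment, N m; "gripper_width": finger opening in m; "gripper_force": force on a finger pad.
Only numpy, scipy, OpenCV 4.12 (cv2) and the standard library are available. Lean on these libraries where they do the work, as an engineer would, in place of code of your own. Each camera call takes 0.05 s, during which the arm holds its last target. There are 200 camera calls.

### The job

Crank the red handwheel clockwise until the pusher has driven the yellow-topped module fully home in the green test socket and you feel it come firmly up against the stop, without forcing it, then back the wheel off a quarter turn so that the pusher no longer presses on the module. Then swing the socket's red-tipped clamp lever down shut, let go of everything and leave the other things on the bench where they are.

Things in the scene. Friction and masses are not known exactly. Their poses are not given: they have to be found in the camera images.
- fixture: Test fixture fixed to the bench: aluminium bed 130 (x) x 460 (y) x 15 mm. Origin: centre of its underside; z up; y runs along the bed from the green socket (-y end) to the blue gearbox (+y end: 90 x 90 mm, centre at y=160 mm, top at z=75), which carries the handwheel on a vertical axis at its centre. Rails guide the module between. Place and yaw vary.
- socket_mouth (a point): Middle of the slot's mouth, which opens to +y, at y=-100 mm of the fixture, 29 mm above the bench. The socket runs 70 mm back from here, is 110 mm wide and its top is at z=60 mm. The bottom of the slot is hidden under the roof, 14 to 38 mm in from the mouth, different every time: the end of travel can only be felt.
- handwheel (a joint): Red handwheel angle (rad), growing clockwise seen from above, unwrapped; stays where left. At 0 the crank grip lies to the fixture's +x of the wheel axis. A clockwise turn moves the pusher 30 mm to the socket. Starts at -2.5 to 2.5; home after 1.4 to 3.1 turns. Turning rubs 1 to 2 N at the grip; at the stop it stiffens steeply: each further 1 N at the grip presses the module with about 10 N.
- grip_mid (a point): A point on the black crank grip, 30 mm above its foot: the grip is an upright cylinder, 22 mm in diameter and 55 mm tall (z=105 to 160 mm above the bench), that spins freely on its pin. It stands on the wheel rim, 50 mm from the wheel axis. The rim is 112 mm across, its top at z=103 mm.
- pusher_face (a point): Centre of the flat steel pusher face (60 mm wide, 26 mm tall) that meets the module's tail; 30 mm above the bench; axes as the fixture's; travels towards the fixture's -y.
- module: Loose module under test, 0.3 kg or so: aluminium box 80 (x) x 90 (y) x 30 mm (z) with a yellow top and a green tongue 40 mm wide, 45 mm long and 8 mm thick on its -y face. Origin: centre of the box's underside. Lies on the bed between the rails, tongue towards the socket, at first with the tongue's end 10 to 25 mm outside the slot.
- module_tail (a point): Centre of the module's tail face (its +y face), 45 mm from its origin, 30 mm above the bench: the pusher touches here. The pusher cannot pull the module.
- clamp_lever (a joint): Angle of the socket's clamp lever (rad): 0 = shut (lying flat over the socket, pointing to the fixture's +y, tip over the front of the module), about 1.57 = standing upright, up to 1.75. Starts open, 1.2 to 1.65. A stiff hinge: about 2 to 3 N at the tip swing it, and it stays where it is left.
- lever_tip (a point): Centre of the lever's red tip plate (52 mm along x, 26 mm along the lever, 12 mm thick), 108 mm from the pivot.
- lever_pivot (a point): Middle of the lever's hinge axis, which lies along the fixture's x; at y=-162 mm, z=76 mm of the fixture.
- multimeter: Bystander: yellow multimeter standing on its foot, 95 mm wide, 190 mm tall; origin under its centre.
- pedal: Bystander: blue metal pedal box 65 x 115 x 42 mm (54 mm with its knobs) on the robot's side of the fixture; origin under its centre.
- spare_module: Bystander: spare module like the first, white top, lying on the bench beyond the fixture; origin under its centre.
- mug: Bystander: blue mug, 80 mm wide, 90 mm tall; origin under its centre.
- screwdriver: Bystander: screwdriver, about 200 mm long, red handle, lying on the bench; origin at its underside.
- spool: Bystander: steel spool, 64 mm wide, 50 mm tall; origin under its centre.
- parts_tray: Bystander: grey divided tray 120 x 170 x 40 mm; origin under its centre.

How it is judged:
By the outcome, as a careful person would: the job done as asked, in the order asked, and still so for the second after the job is handed in, with the robot touching nothing.
It also fails if it takes over 72 s, if anything falls off the work surface, if the arm or the gripper's body presses on something with over 40 N, if the wrist force passes 120 N, or if a joint passes its speed limit or range.

## Working session

There is one attempt and no reset: what is moved stays moved. The work goes in short steps, Python scripts to look and compute and a tool call to move; the robot and the scene stay as the last step left them, time stands still between calls to the robot, and variables do not carry over. Pictures are saved under pics/ and viewed, at most 10 in all, crops included, and the job is handed in when it is done.

Besides the shell and the picture viewer there is one more tool, called after "Call:" in YAML: its name, and indented under it one key for each argument. arm_command: Moves the arm, as the interface text tells. Its arguments: {"type":"object","properties":{"deltas":{"type":"array","items":{"type":"array"}},"squeeze":{"type":"number"}},"required":["deltas"]}

```bash
mkdir -p pics; ls; python3 - <<'E'
from workcell import monitor, capture, calibration
import cv2, numpy as np
for n in("scene","top"):
    cv2.imwrite(f"pics/{n}0.png",capture(n)); c=calibration(n); print(n,np.round(c["K"],1).tolist(),np.round(c["pose"],4).tolist())
print(monitor.state())
E
```

```text
pics
scene [[400.2, 0.0, 322.4], [0.0, 400.2, 196.4], [0.0, 0.0, 1.0]] [[-0.1403, 0.7937, -0.5919, 1.3566], [0.9901, 0.1119, -0.0847, 0.0813], [-0.001, -0.5979, -0.8016, 1.2365], [0.0, 0.0, 0.0, 1.0]]
top [[485.4, 0.0, 322.5], [0.0, 485.4, 201.2], [0.0, 0.0, 1.0]] [[-0.0263, -0.9876, 0.1545, 0.2673], [-0.9995, 0.0235, -0.0201, -0.0368], [0.0162, -0.155, -0.9878, 1.6948], [0.0, 0.0, 0.0, 1.0]]
{'time': 0.1, 'joint_positions': array([1.18869537e+00, 3.78023479e-01, 7.97784878e-02, 1.27440791e+00,
       9.64825969e-06, 1.46047049e+00]), 'qd': array([-1.39036375e-03, -1.28721054e-03,  4.29045419e-03, -1.01976535e-03,
       -2.93074936e-04,  1.31303448e-05]), 'joint_efforts': array([ 9.12149535e-04, -4.64694464e+01,  2.70582175e+01,  1.20597793e-02,
       -1.06080379e-04, -1.11092507e-05]), 'tcp_pos': array([0.15415592, 0.55338613, 0.25244252]), 'eef_rot': array([-2.30933430e-04,  1.35469690e-01,  9.90781056e-01, -8.99117492e-04]), 'contact_force': array([0.16797251, 0.04426102, 0.5454898 ]), 'wrist_torque': array([ 0.02396082, -0.03457612, -0.01602285]), 'gripper_force': 0.0, 'gripper_width': 0.08554183809506825}
```

View pics/scene0.png

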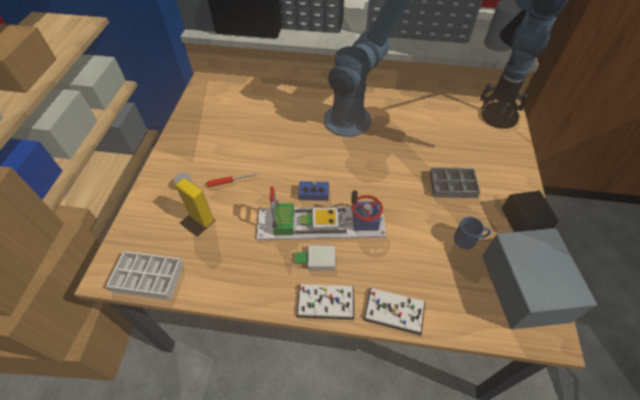

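View pics/top0.png

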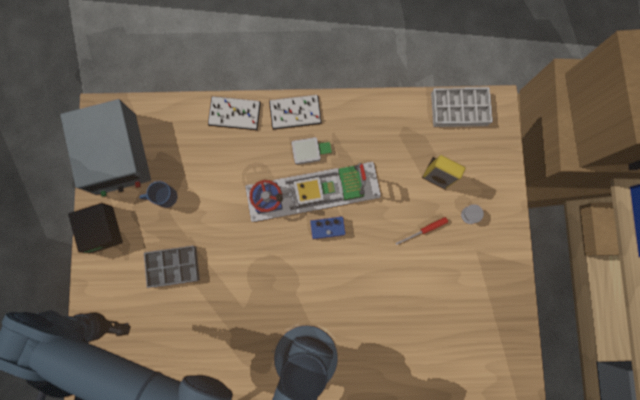

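The fixture lies near top px (250-380, 165-218), with the wheel at about (265,196) and the socket at about (350,183). In the scene picture the wheel is at about (367,208) and the red lever tip at about (272,192). Next I'll enlarge both.

```bash
cat > h.py <<'E'
import cv2, numpy as np
from workcell import monitor, capture, calibration
def ray(n,u,v):
    c=calibration(n);K=np.array(c["K"]);T=np.array(c["pose"])
    d=T[:3,:3]@np.linalg.solve(K,[u,v,1.]);return T[:3,3],d/np.linalg.norm(d)
def onz(n,u,v,z):
    o,d=ray(n,u,v);return o+d*(z-o[2])/d[2]
def tri(a,b):
    (o1,d1),(o2,d2)=ray("scene",*a),ray("top",*b)
    s=np.linalg.lstsq(np.c_[d1,-d2],o2-o1,rcond=None)[0]
    p,q=o1+s[0]*d1,o2+s[1]*d2
    return (p+q)/2,np.linalg.norm(p-q)
def proj(n,p):
    c=calibration(n);K=np.array(c["K"]);T=np.array(c["pose"])
    q=K@(T[:3,:3].T@(np.asarray(p)-T[:3,3]));return q[:2]/q[2]
E
python3 - <<'E'
import cv2,numpy as np
a=cv2.imread("pics/scene0.png")[175:250,245:395];b=cv2.imread("pics/top0.png")[155:225,240:390]
f=lambda i:cv2.resize(i,None,fx=5,fy=4,interpolation=cv2.INTER_CUBIC) if 0 else cv2.resize(i,None,fx=4,fy=4,interpolation=cv2.INTER_CUBIC)
cv2.imwrite("pics/both.png",np.vstack([f(a),f(b)]))
E
```

```text
(no output)
```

View pics/both.png

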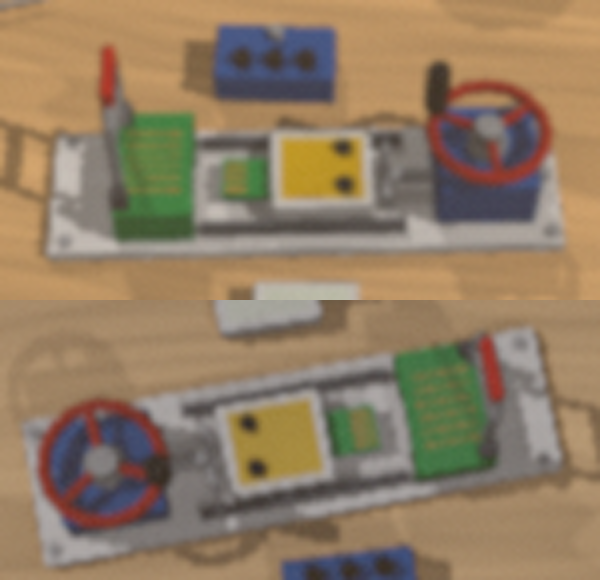

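The crop shows the grip (black) at top px about (279,197), near the fixture's -y side of the hub. The lever stands up at top px about (362,172). The tongue is outside the slot. Next I'll measure these from masks.

```bash
python3 - <<'E'
from h import *
S=cv2.imread("pics/scene0.png");T=cv2.imread("pics/top0.png")
def red(i):
    h=cv2.cvtColor(i,cv2.COLOR_BGR2HSV);return (((h[...,0]<6)|(h[...,0]>172))&(h[...,1]>140)&(h[...,2]>70)).astype(np.uint8)
def comps(m,x0,x1,y0,y1,mn=8):
    k=np.zeros_like(m);k[y0:y1,x0:x1]=m[y0:y1,x0:x1]
    n,l,s,c=cv2.connectedComponentsWithStats(k)
    return [(s[i].tolist(),c[i].round(2).tolist(),l==i) for i in range(1,n) if s[i][4]>=mn]
E={}
for n,i,b in(("scene",S,(245,395,175,250)),("top",T,(240,390,155,225))):
    for s,c,m in comps(red(i),*b):
        print(n,"red",s,c)
        if s[4]>60:
            pts=cv2.findNonZero(cv2.convexHull(cv2.findNonZero(m.astype(np.uint8))) is not None and m.astype(np.uint8))
            e=cv2.fitEllipse(cv2.convexHull(pts).astype(np.float32));print("  ell",e);E[n]=e[0]
    h=cv2.cvtColor(i,cv2.COLOR_BGR2HSV)
    for s,c,m in comps(((h[...,0]>20)&(h[...,0]<32)&(h[...,1]>150)).astype(np.uint8),*b,30):print(n,"yel",s,c)
    for s,c,m in comps(((h[...,0]>45)&(h[...,0]<75)&(h[...,1]>100)).astype(np.uint8),*b):print(n,"grn",s,c)
    for s,c,m in comps((i.max(2)<45).astype(np.uint8),*b,4):print(n,"blk",s,c)
print("wheel tri",tri(E["scene"],E["top"]),onz("top",*E["top"],.1),onz("scene",*E["scene"],.1))
f=lambda x,y:(240+(x-1.5)/4,155+(y-300-1.5)/4)
g=lambda x,y:(245+(x-1.5)/4,175+(y-1.5)/4)
cs=[onz("top",*f(*p),.015) for p in((22,423),(45,567),(563,468),(540,327))]
print("corners",np.round(cs,4).tolist(),"ctr",np.mean(cs,0))
print("scene corners",np.round([onz("scene",*g(*p),.015) for p in((47,255),(565,245),(57,135))],4).tolist())
print("grip top",tri(g(438,68),f(157,470)),"lever tip",tri(g(108,48),f(491,362)), "lever tip centre", tri(g(108,75),f(491,370)))
E
```

```text
scene red [271, 188, 3, 13, 29] [271.72, 193.72]
scene red [363, 196, 8, 2, 8] [366.5, 196.12]
scene red [372, 199, 9, 7, 17] [375.94, 202.12]
scene red [352, 204, 30, 17, 86] [366.76, 214.76]
  ell ((366.7974548339844, 208.6551055908203), (22.28668785095215, 29.047138214111328), 97.58321380615234)
scene yel [316, 210, 19, 14, 237] [324.33, 216.54]
scene grn [274, 204, 19, 30, 252] [285.19, 220.5]
scene grn [276, 207, 2, 10, 12] [276.17, 211.42]
scene grn [282, 209, 5, 2, 10] [284.0, 209.5]
scene grn [279, 212, 9, 2, 12] [283.5, 212.75]
scene grn [306, 215, 5, 9, 35] [308.43, 219.34]
top red [360, 165, 6, 15, 42] [362.52, 172.1]
top red [250, 180, 31, 31, 151] [263.31, 195.63]
  ell ((265.2375183105469, 195.4116973876953), (30.645977020263672, 30.763967514038086), 102.79080200195312)
top red [270, 196, 6, 3, 9] [272.56, 197.22]
top yel [298, 181, 21, 19, 250] [309.13, 189.97]
top grn [340, 167, 21, 32, 282] [349.45, 183.35]
top grn [323, 184, 6, 8, 31] [325.1, 187.45]
wheel tri (array([0.54229313, 0.121332  , 0.09163209]), np.float64(0.0004017422071727386)) [0.5408465  0.12070671 0.1       ] [0.5482717  0.12084043 0.1       ]
corners [[0.5928, 0.1993, 0.015], [0.4652, 0.1796, 0.015], [0.5416, -0.2748, 0.015], [0.669, -0.26, 0.015]] ctr [ 0.56714155 -0.03896042  0.015     ]
scene corners [[0.6703, -0.2528, 0.015], [0.596, 0.1996, 0.015], [0.5427, -0.2744, 0.015]]
grip top (array([0.52445429, 0.07122898, 0.15719501]), np.float64(0.0004783599742444959)) lever tip (array([ 0.592241  , -0.19309359,  0.2232109 ]), np.float64(0.00011562955603114669)) lever tip centre (array([ 0.5934686 , -0.19652389,  0.18822278]), np.float64(5.5969819400683345e-05))
```

```bash
cat >> h.py <<'E'
C=np.array([.5675,-.0385]);YH=np.array([-.165,.986]);YH/=np.linalg.norm(YH);XH=np.array([YH[1],-YH[0]])
def fx(p): d=np.asarray(p)[:2]-C; return np.r_[d@XH,d@YH,np.asarray(p)[2:]]*1e3
def wd(p): return np.r_[C+p[0]*XH/1e3+p[1]*YH/1e3,p[2]/1e3]
def rel(p):  # world target -> tool shift in cm from present measured pose
    from scipy.spatial.transform import Rotation as R
    s=monitor.state();q=s["eef_rot"];r=R.from_quat([*q[1:],q[0]])
    return r.inv().apply(np.asarray(p)-s["tcp_pos"])*100, r
E
python3 - <<'E'
from h import *
f=lambda x,y:(240+(x-1.5)/4,155+(y-301.5)/4)
g=lambda x,y:(245+(x-1.5)/4,175+(y-1.5)/4)
P=lambda *a:print(a[0],np.round(fx(a[1]),1),*a[2:])
P("wheel top",onz("top",265.24,195.41,.1));P("wheel sc",onz("scene",366.8,208.66,.1))
p,e=tri(g(490,128),f(103,460));P("hub",p,e)
p,e=tri(g(438,68),f(157,470));P("grip",p,e)
P("mod top",onz("top",309.13,189.97,.045));P("mod sc",onz("scene",324.33,216.54,.045));
p,e=tri((324.33,216.54),(309.13,189.97));P("mod tri",p,e)
P("modtail edge",onz("top",*f(222,445),.045));P("tongue tip",onz("top",*f(380,430),.034));P("tongue tip sc",onz("scene",*g(220,180),.034))
p,e=tri((271.72,193.72),(362.52,172.1));P("leverred",p,e)
P("pusher sc",onz("scene",*g(378,165),.043))
for n,q in(("meter",(443,172)),("pedal",(327,228))):print(n,onz("top",*q,.1))
from scipy.spatial.transform import Rotation as R
t,r=rel([*onz("top",265.24,195.41,.1)[:2],.2]);print(t)
tgt=np.c_[np.r_[-XH,0],np.r_[YH,0],[0,0,-1]]
print((r.inv()*R.from_matrix(tgt)).as_rotvec(), rel([.5235,.0712,.24])[0])
E
python3 - <<'E'
import cv2,numpy as np
b=cv2.imread("pics/top0.png")[165:215,280:340];a=cv2.imread("pics/scene0.png")[195:240,295:355]
f=lambda i:cv2.resize(i,None,fx=6,fy=6,interpolation=cv2.INTER_CUBIC)
cv2.imwrite("pics/push.png",np.vstack([f(a),f(b)]))
E
```

```text
wheel top [ -0.  161.4 100. ]
wheel sc [  7.4 160.3 100. ]
hub [  1.8 160.9 104.3] 0.00136988254330097
grip [-24.3 115.3 157.2] 0.0004783599742444959
mod top [ 0.5 13.4 45. ]
mod sc [-0.5 13.6 45. ]
mod tri [ 0.3 13.5 46.1] 0.0001043008783786032
modtail edge [ 6.4 61.4 45. ]
tongue tip [ -4.3 -75.9  34. ]
tongue tip sc [  3.2 -75.3  34. ]
leverred [  -0.2 -160.4  186.8] 0.0007891502795396812
pusher sc [-3.3 66.8 43. ]
meter [ 0.60678681 -0.47803026  0.1       ]
pedal [ 0.42704669 -0.08167829  0.1       ]
[-48.86655284 -31.29037262   5.29150994]
[-0.00176788 -0.00061408 -0.43758147] [-48.52292857 -36.5317044    1.3012428 ]
```

View pics/push.png

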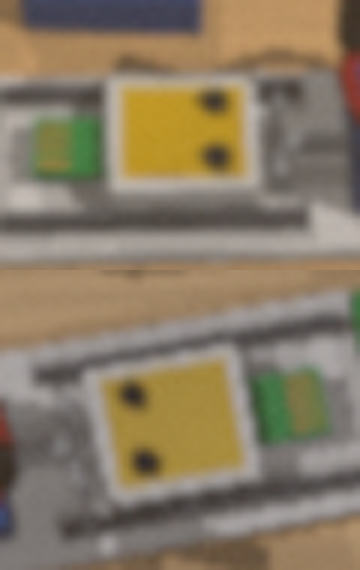

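The module's tongue end is about 23 mm outside the slot and the pusher is a few mm behind the tail. At least 1.3 turns are therefore free. I'm moving above the grip with the tool aligned to the fixture axes.

Call:
arm_command:
  deltas:
    - [[0,0,-0.1],[-6,-4.5,0],0.1]
    - [[0,0,-0.2],[-12,-9,0],0.1]
    - [[0,0,-0.3],[-18,-13.5,0],0.1]
    - [[0,0,-0.438],[-24,-18,0],0.1]
    - [[0,0,-0.438],[-30,-22.5,0],0.1]
    - [[0,0,-0.438],[-36,-27,0],0.1]
    - [[0,0,-0.438],[-42,-31.5,0],0.1]
    - [[0,0,-0.438],[-48.6,-36.4,1],0.1]

```text
time: 1.1
tcp_pos: [0.4602, 0.156, 0.2496]
eef_rot: [0.0, -0.083, 0.997, 0.0]
contact_force: [0.0, 0.8, 0.5]
gripper_width: 0.0469
gripper_force: 0.0
```

```bash
python3 - <<'E'
from h import *
s=monitor.state();print(s["time"],fx(s["tcp_pos"]),s["contact_force"],s["gripper_width"]);t,r=rel(wd([-24,116,137]));print(t);print(r.as_matrix().round(3))
E
```

```text
1.1 [-73.77938092 209.50371474 249.63489522] [0.02910218 0.75330152 0.47004064] 0.0469292244152918
[-4.96980469 -9.35603125 11.26238124]
[[-0.986 -0.165  0.   ]
 [-0.165  0.986  0.   ]
 [-0.     0.    -1.   ]]
```

Call:
arm_command:
  deltas:
    - [[0,0,0],[0,0,0],0.1]
    - [[0,0,0],[0,0,0],0.1]

```text
time: 1.35
tcp_pos: [0.4586, 0.1576, 0.2492]
eef_rot: [-0.001, -0.083, 0.997, 0.0]
contact_force: [-1.0, 0.3, 0.1]
gripper_width: 0.0466
gripper_force: 0.0
```

```bash
python3 - <<'E'
from h import *
s=monitor.state();print(s["time"],fx(s["tcp_pos"]),s["contact_force"],s["gripper_width"]);t,r=rel(wd([-24,116,137]));print(t)
E
```

```text
1.35 [-74.99299035 211.41076516 249.17152187] [-1.0310949   0.30648446  0.12109387] 0.04658552676158197
[-5.11996409 -9.54480912 11.20455628]
```

Call:
arm_command:
  deltas:
    - [[0,0,0],[-2.5,-4.8,0],0.1]
    - [[0,0,0],[-5.1,-9.5,0],0.1]
    - [[0,0,0],[-5.1,-9.5,3],0.1]
    - [[0,0,0],[-5.1,-9.5,5],0.1]
    - [[0,0,0],[-5.1,-9.5,5],0.1]

```text
time: 1.98
tcp_pos: [0.523, 0.074, 0.198]
eef_rot: [-0.002, -0.084, 0.996, 0.0]
contact_force: [0.4, 0.2, 0.4]
gripper_width: 0.047
gripper_force: 0.0
```

```bash
python3 - <<'E'
from h import *
s=monitor.state();print(s["time"],fx(s["tcp_pos"]),s["contact_force"],s["gripper_width"]);t,r=rel(wd([-24,116,137]));print(t)
a=capture("scene")[165:235,320:400];b=capture("top")[160:230,240:320]
f=lambda i:cv2.resize(i,None,fx=5,fy=5,interpolation=cv2.INTER_CUBIC)
cv2.imwrite("pics/over.png",np.hstack([f(a),f(b)]))
for q in([-24,116,160],):print(proj("scene",wd(q))-[320,165],proj("top",wd(q))-[240,160])
E
```

```text
1.975 [-25.2850421  118.30160163 198.03193306] [0.39862045 0.21595377 0.40846658] 0.04698180111046239
[-0.15398086 -0.2362732   6.10237007]
[34.45274085 26.19954355] [38.66019846 36.90917215]
```

View pics/over.png

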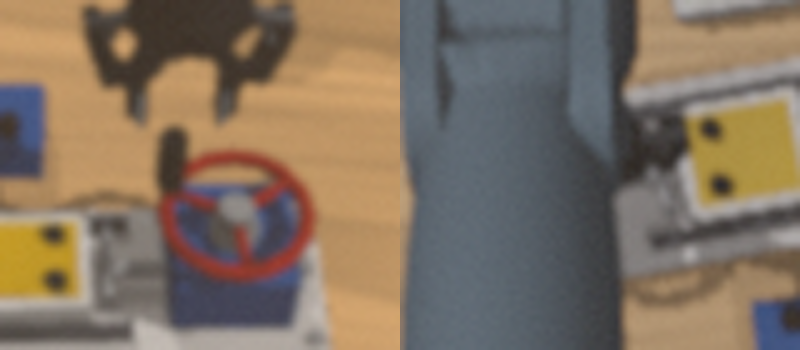

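The scene crop shows the black grip below, and roughly between, the open fingers. I'll descend and close.

Call:
arm_command:
  deltas:
    - [[0,0,0],[-0.1,-0.2,3],0.1]
    - [[0,0,0],[-0.1,-0.2,6.1],0.1]
    - [[0,0,0],[-0.1,-0.2,6.1],0.1]
    - [[0,0,0],[-0.1,-0.2,6.1],-0.7]
    - [[0,0,0],[-0.1,-0.2,6.1],-0.7]
    - [[0,0,0],[-0.1,-0.2,6.1],-0.7]
    - [[0,0,0],[-0.1,-0.2,6.1],-0.7]
    - [[0,0,0],[-0.1,-0.2,6.1],-0.7]
  squeeze: 30

```text
time: 3.08
tcp_pos: [0.5282, 0.0717, 0.1407]
eef_rot: [0.002, -0.083, 0.997, 0.001]
contact_force: [0.6, 5.6, 6.3]
gripper_width: 0.0208
gripper_force: 30.2
```

```bash
cat > st.py <<'E'
from h import *
s=monitor.state();p=fx(s["tcp_pos"]);F=s["contact_force"];f=np.r_[F[:2]@XH,F[:2]@YH,F[2]]
W=np.array([0.3,160.5]);d=p[:2]-W
print("t",s["time"],"p",p.round(1),"F fix",f.round(2),"w",round(s["gripper_width"],4),s["gripper_force"])
u=d/np.linalg.norm(d);print("theta deg",np.degrees(np.arctan2(-d[1],d[0])).round(2),"r",np.linalg.norm(d).round(2),"Frad",(f[:2]@u).round(2),"Fcw",(f[:2]@[u[1],-u[0]]).round(2))
E
python3 st.py
```

```text
t 3.075 p [-20.5 115.2 140.7] F fix [1.52 5.38 6.27] w 0.0208 30.170893371105194
theta deg 114.71 r 49.85 Frad -5.52 Fcw 0.86
```

```bash
cat > crank.py <<'E'
import sys,numpy as np
# start commanded point in fixture mm, then list of angles
x0,y0,*th=map(float,sys.argv[1:])
for t in th:
    a=np.radians(t);x=.3+50*np.cos(a);y=160.5-50*np.sin(a);print(t,round(-(x-x0)/10,2),round((y-y0)/10,2))
E
python3 crank.py -23 114.4 125 140 160 180 200
```

```text
125.0 0.54 0.51
140.0 1.5 1.4
160.0 2.37 2.9
180.0 2.67 4.61
200.0 2.37 6.32
```

Call:
arm_command:
  deltas:
    - [[0,0,0],[0.54,0.51,-0.2],-0.7]
    - [[0,0,0],[1.5,1.4,-0.2],-0.7]
    - [[0,0,0],[2.37,2.9,-0.2],-0.7]
    - [[0,0,0],[2.67,4.61,-0.2],-0.7]
    - [[0,0,0],[2.37,6.32,-0.2],-0.7]
    - [[0,0,0],[2.37,6.32,-0.2],-0.7]

```text
time: 3.82
tcp_pos: [0.4916, 0.1317, 0.1408]
eef_rot: [-0.001, -0.085, 0.996, 0.002]
contact_force: [-4.6, 1.8, 6.4]
gripper_width: 0.0213
gripper_force: 30.9
```

```bash
python3 st.py; python3 crank.py -46.7 177.6 225 250 275 300 325 350 375 380
```

```text
t 3.825 p [-46.8 180.4 140.8] F fix [-4.27  2.52  6.45] w 0.0213 30.934646129608154
theta deg -157.1 r 51.08 Frad 4.92 Fcw 0.65
225.0 -1.16 1.83
250.0 -2.99 2.99
275.0 -5.14 3.27
300.0 -7.2 2.62
325.0 -8.8 1.16
350.0 -9.62 -0.84
375.0 -9.53 -3.0
380.0 -9.4 -3.42
```

Call:
arm_command:
  deltas:
    - [[0,0,0],[-1.16,1.83,0],-0.7]
    - [[0,0,0],[-2.99,2.99,0],-0.7]
    - [[0,0,0],[-5.14,3.27,0],-0.7]
    - [[0,0,0],[-7.2,2.62,0],-0.7]
    - [[0,0,0],[-8.8,1.16,0],-0.7]
    - [[0,0,0],[-9.62,-0.84,0],-0.7]
    - [[0,0,0],[-9.4,-3.42,0],-0.7]
    - [[0,0,0],[-9.4,-3.42,0],-0.7]

```text
time: 4.82
tcp_pos: [0.5893, 0.1101, 0.1407]
eef_rot: [-0.002, -0.082, 0.997, 0.001]
contact_force: [-7.1, 1.1, 7.9]
gripper_width: 0.0214
gripper_force: 31.3
```

```bash
python3 st.py; python3 crank.py 47.3 143.4 400 425 450 475 500 525 550 560
```

```text
t 4.825 p [ 46.1 142.9 140.7] F fix [-6.83  2.26  7.89] w 0.0214 31.26312017440796
theta deg 21.01 r 49.02 Frad -7.19 Fcw 0.34
400.0 0.87 -1.5
425.0 2.59 -2.82
450.0 4.7 -3.29
475.0 6.81 -2.82
500.0 8.53 -1.5
525.0 9.53 0.42
550.0 9.62 2.58
560.0 9.4 3.42
```

```bash
sed -i 's/x=.3+/x=-1+/;s/160.5-50/162-50/' crank.py; sed -i 's/\[0.3,160.5\]/[-0.5,161.7]/' st.py; python3 crank.py 47.3 143.4 400 425 450 475 500 525 550 560
```

```text
400.0 1.0 -1.35
425.0 2.72 -2.67
450.0 4.83 -3.14
475.0 6.94 -2.67
500.0 8.66 -1.35
525.0 9.66 0.57
550.0 9.75 2.73
560.0 9.53 3.57
```

Call:
arm_command:
  deltas:
    - [[0,0,0],[1.0,-1.35,-0.1],-0.7]
    - [[0,0,0],[2.72,-2.67,-0.2],-0.7]
    - [[0,0,0],[4.83,-3.14,-0.2],-0.7]
    - [[0,0,0],[6.94,-2.67,-0.2],-0.7]
    - [[0,0,0],[8.66,-1.35,-0.2],-0.7]
    - [[0,0,0],[9.66,0.57,-0.2],-0.7]
    - [[0,0,0],[9.53,3.57,-0.2],-0.7]
    - [[0,0,0],[9.53,3.57,-0.2],-0.7]

```text
time: 5.82
tcp_pos: [0.491, 0.1319, 0.1413]
eef_rot: [-0.0, -0.084, 0.996, -0.0]
contact_force: [5.0, 0.5, -11.3]
gripper_width: 0.0213
gripper_force: 31.7
```

```bash
python3 st.py; python3 crank.py -48 179.1 565 570 575 580 585 590 595 600
python3 - <<'E'
from h import *
S=capture("scene");h=cv2.cvtColor(S,cv2.COLOR_BGR2HSV)
m=((h[...,0]>20)&(h[...,0]<32)&(h[...,1]>150)).astype(np.uint8);m[:200]=0;m[235:]=0;m[:,:280]=0;m[:,345:]=0
M=cv2.moments(m,True);u,v=M["m10"]/M["m00"],M["m01"]/M["m00"];print(M["m00"],u,v,fx(onz("scene",u,v,.045)))
E
```

```text
t 5.825 p [-47.3 180.7 141.3] F fix [  5.    -0.3  -11.29] w 0.0213 31.713135838508606
theta deg -157.88 r 50.56 Frad -4.74 Fcw 1.61
565.0 -0.17 0.4
570.0 -0.37 0.79
575.0 -0.6 1.16
580.0 -0.87 1.5
585.0 -1.16 1.83
590.0 -1.49 2.12
595.0 -1.83 2.39
600.0 -2.2 2.62
227.0 316.3920704845815 216.80176211453744 [ -0.08203894 -14.87193079  45.        ]
```

```bash
python3 crank.py -48 179.1 575 595 615 630 645; echo; python3 crank.py 12 213.3 648 651 654 657 660 665 670
```

```text
575.0 -0.6 1.16
595.0 -1.83 2.39
615.0 -3.41 3.12
630.0 -4.7 3.29
645.0 -5.99 3.12

648.0 -0.25 -0.37
651.0 -0.49 -0.46
654.0 -0.73 -0.56
657.0 -0.97 -0.67
660.0 -1.2 -0.8
665.0 -1.57 -1.03
670.0 -1.91 -1.3
```

Call:
arm_command:
  deltas:
    - [[0,0,0],[-0.6,1.16,0.05],-0.7]
    - [[0,0,0],[-1.83,2.39,0.1],-0.7]
    - [[0,0,0],[-3.41,3.12,0.15],-0.7]
    - [[0,0,0],[-4.7,3.29,0.15],-0.7]
    - [[0,0,0],[-5.99,3.12,0.15],-0.7]
    - [[0,0,0],[-5.99,3.12,0.15],-0.7]
    - [[0,0,0],[-5.99,3.12,0.15],-0.7]

```text
time: 6.75
tcp_pos: [0.5456, 0.1703, 0.1412]
eef_rot: [-0.0, -0.083, 0.997, -0.001]
contact_force: [0.7, -5.8, -5.1]
gripper_width: 0.0211
gripper_force: 32.4
```

```bash
python3 st.py; python3 crank.py 11.9 210.3 650 655 660 665 670
```

```text
t 6.75 p [ 12.9 209.5 141.2] F fix [-0.27 -5.82 -5.06] w 0.0211 32.3997500538826
theta deg -74.36 r 49.64 Frad -5.67 Fcw 1.31
650.0 -0.42 -0.13
655.0 -0.82 -0.3
660.0 -1.21 -0.5
665.0 -1.58 -0.73
670.0 -1.92 -1.0
```

```bash
python3 - <<'E'
import numpy as np
from scipy.optimize import least_squares
P=np.array([[-47.3,180.7],[12.9,209.5],[-46.8,180.4],[46.1,142.9],[-20.5,115.2]])
r=least_squares(lambda q:np.hypot(*(P-q[:2]).T)-q[2],[0,161,50]);print(r.x,r.fun)
cx,cy,R=r.x
x0,y0=11.9,210.3
for t in range(650,960,5):
    a=np.radians(t);x=cx+R*np.cos(a);y=cy-R*np.sin(a);print(t,[round(-(x-x0)/10,2),round((y-y0)/10,2)],end=' ');x0,y0=x0-round(-(x-x0)/10,2)*10,y0+10*round((y-y0)/10,2)
E
```

```text
[ -0.68186867 161.24674054  50.19219032] [ 0.3219609  -0.06391282 -0.25493583  0.05864176 -0.06175401]
650 [np.float64(-0.46), np.float64(-0.19)] 655 [np.float64(-0.4), np.float64(-0.17)] 660 [np.float64(-0.39), np.float64(-0.2)] 665 [np.float64(-0.37), np.float64(-0.23)] 670 [np.float64(-0.35), np.float64(-0.27)] 675 [np.float64(-0.32), np.float64(-0.3)] 680 [np.float64(-0.3), np.float64(-0.32)] 685 [np.float64(-0.26), np.float64(-0.35)] 690 [np.float64(-0.24), np.float64(-0.37)] 695 [np.float64(-0.2), np.float64(-0.38)] 700 [np.float64(-0.17), np.float64(-0.41)] 705 [np.float64(-0.13), np.float64(-0.42)] 710 [np.float64(-0.09), np.float64(-0.42)] 715 [np.float64(-0.06), np.float64(-0.44)] 720 [np.float64(-0.02), np.float64(-0.44)] 725 [np.float64(0.02), np.float64(-0.43)] 730 [np.float64(0.06), np.float64(-0.44)] 735 [np.float64(0.09), np.float64(-0.42)] 740 [np.float64(0.13), np.float64(-0.42)] 745 [np.float64(0.17), np.float64(-0.41)] 750 [np.float64(0.2), np.float64(-0.38)] 755 [np.float64(0.24), np.float64(-0.37)] 760 [np.float64(0.26), np.float64(-0.35)] 765 [np.float64(0.3), 
[... 888 characters left out ...]
p.float64(0.21), np.float64(0.38)] 880 [np.float64(0.16), np.float64(0.41)] 885 [np.float64(0.14), np.float64(0.42)] 890 [np.float64(0.09), np.float64(0.42)] 895 [np.float64(0.06), np.float64(0.44)] 900 [np.float64(0.02), np.float64(0.43)] 905 [np.float64(-0.02), np.float64(0.44)] 910 [np.float64(-0.06), np.float64(0.44)] 915 [np.float64(-0.09), np.float64(0.42)] 920 [np.float64(-0.14), np.float64(0.42)] 925 [np.float64(-0.16), np.float64(0.41)] 930 [np.float64(-0.21), np.float64(0.38)] 935 [np.float64(-0.23), np.float64(0.37)] 940 [np.float64(-0.27), np.float64(0.35)] 945 [np.float64(-0.29), np.float64(0.32)] 950 [np.float64(-0.33), np.float64(0.3)] 955 [np.float64(-0.34), np.float64(0.27)]
```

Call:
arm_command:
  deltas:
    - [[0,0,0],[-0.46,-0.19,0],-0.7]
    - [[0,0,0],[-0.86,-0.36,0],-0.7]
    - [[0,0,0],[-1.06,-0.46,0],-0.7]
    - [[0,0,0],[-1.25,-0.56,0],-0.7]
    - [[0,0,0],[-1.25,-0.56,0],-0.7]

```text
time: 7.38
tcp_pos: [0.5578, 0.1672, 0.1412]
eef_rot: [-0.001, -0.083, 0.997, -0.001]
contact_force: [-1.6, -4.5, -1.9]
gripper_width: 0.0211
gripper_force: 32.7
```

```bash
sed -i 's/\[-0.5,161.7\]/[-0.7,161.25]/' st.py; python3 st.py
```

```text
t 7.375 p [ 24.4 204.5 141.2] F fix [-2.31 -4.22 -1.89] w 0.0211 32.74572730064392
theta deg -59.87 r 49.99 Frad -4.8 Fcw 0.12
```

Call:
arm_command:
  deltas:
    - [[0,0,0],[-0.18,-0.11,0],-0.7]
    - [[0,0,0],[-0.37,-0.23,0],-0.7]
    - [[0,0,0],[-0.37,-0.23,0],-0.7]

```text
time: 7.75
tcp_pos: [0.5616, 0.1656, 0.1412]
eef_rot: [-0.001, -0.083, 0.997, -0.001]
contact_force: [-2.4, -5.3, -1.4]
gripper_width: 0.0214
gripper_force: 32.8
```

```bash
python3 st.py
```

```text
t 7.75 p [ 27.9 202.2 141.2] F fix [-3.23 -4.84 -1.44] w 0.0214 32.79063284397125
theta deg -55.1 r 49.98 Frad -5.82 Fcw 0.12
```

Call:
arm_command:
  deltas:
    - [[0,0,0],[-0.17,-0.13,0],-0.7]
    - [[0,0,0],[-0.35,-0.27,0],-0.7]
    - [[0,0,0],[-0.35,-0.27,0],-0.7]

```text
time: 8.12
tcp_pos: [0.5654, 0.1635, 0.1412]
eef_rot: [-0.001, -0.083, 0.997, -0.001]
contact_force: [-4.0, -4.7, -0.1]
gripper_width: 0.0214
gripper_force: 32.8
```

```bash
python3 st.py
```

```text
t 8.125 p [ 31.3 199.6 141.2] F fix [-4.69 -4.   -0.11] w 0.0214 32.81227469444275
theta deg -50.2 r 49.93 Frad -6.08 Fcw -1.04
```

Call:
arm_command:
  deltas:
    - [[0,0,0],[-0.15,-0.17,0],-0.7]
    - [[0,0,0],[-0.29,-0.32,0],-0.7]
    - [[0,0,0],[-0.29,-0.32,0],-0.7]

```text
time: 8.5
tcp_pos: [0.5689, 0.1612, 0.1412]
eef_rot: [-0.001, -0.083, 0.997, -0.0]
contact_force: [-3.4, -4.0, -2.4]
gripper_width: 0.0209
gripper_force: 32.8
```

```bash
python3 st.py
```

```text
t 8.5 p [ 34.4 196.7 141.2] F fix [-4.02 -3.37 -2.39] w 0.0209 32.79651939868927
theta deg -45.32 r 49.86 Frad -5.22 Fcw -0.49
```

Call:
arm_command:
  deltas:
    - [[0,0,0],[-0.15,-0.16,0],-0.7]
    - [[0,0,0],[-0.3,-0.34,0],-0.7]
    - [[0,0,0],[-0.3,-0.34,0],-0.7]

```text
time: 8.88
tcp_pos: [0.5725, 0.1584, 0.1412]
eef_rot: [-0.001, -0.083, 0.997, -0.0]
contact_force: [-3.9, -3.5, -1.2]
gripper_width: 0.0213
gripper_force: 32.8
```

```bash
python3 st.py
```

```text
t 8.875 p [ 37.4 193.4 141.2] F fix [-4.38 -2.85 -1.21] w 0.0213 32.810025215148926
theta deg -40.15 r 49.85 Frad -5.19 Fcw -0.65
```

Call:
arm_command:
  deltas:
    - [[0,0,0],[-0.16,-0.21,0],-0.7]
    - [[0,0,0],[-0.32,-0.42,0],-0.7]
    - [[0,0,0],[-0.32,-0.42,0],-0.7]

```text
time: 9.25
tcp_pos: [0.5762, 0.1548, 0.1412]
eef_rot: [-0.001, -0.083, 0.997, -0.0]
contact_force: [-3.9, -3.2, -1.8]
gripper_width: 0.0215
gripper_force: 32.8
```

```bash
python3 st.py
```

```text
t 9.25 p [ 40.5 189.3 141.2] F fix [-4.4  -2.49 -1.81] w 0.0215 32.84610092639923
theta deg -34.22 r 49.79 Frad -5.04 Fcw -0.41
```

Call:
arm_command:
  deltas:
    - [[0,0,0],[-0.13,-0.22,0],-0.7]
    - [[0,0,0],[-0.27,-0.45,0],-0.7]
    - [[0,0,0],[-0.27,-0.45,0],-0.7]

```text
time: 9.62
tcp_pos: [0.5795, 0.151, 0.1412]
eef_rot: [-0.001, -0.083, 0.997, 0.0]
contact_force: [-4.3, -2.3, -1.0]
gripper_width: 0.0212
gripper_force: 32.9
```

```bash
python3 st.py
```

```text
t 9.625 p [ 43.1 184.9 141.2] F fix [-4.61 -1.57 -1.04] w 0.0212 32.86026477813721
theta deg -28.37 r 49.75 Frad -4.8 Fcw -0.81
```

Call:
arm_command:
  deltas:
    - [[0,0,0],[-0.11,-0.24,0],-0.7]
    - [[0,0,0],[-0.22,-0.48,0],-0.7]
    - [[0,0,0],[-0.22,-0.48,0],-0.7]

```text
time: 10.0
tcp_pos: [0.5824, 0.1468, 0.1412]
eef_rot: [-0.001, -0.083, 0.997, 0.0]
contact_force: [-5.0, -2.6, -0.7]
gripper_width: 0.0217
gripper_force: 32.9
```

```bash
python3 st.py
```

```text
t 10.0 p [ 45.3 180.3 141.2] F fix [-5.39 -1.74 -0.75] w 0.0217 32.86003232002258
theta deg -22.49 r 49.74 Frad -5.65 Fcw -0.46
```

Call:
arm_command:
  deltas:
    - [[0,0,0],[-0.08,-0.25,0],-0.7]
    - [[0,0,0],[-0.17,-0.5,0],-0.7]
    - [[0,0,0],[-0.17,-0.5,0],-0.7]

```text
time: 10.38
tcp_pos: [0.5849, 0.1421, 0.1412]
eef_rot: [-0.001, -0.083, 0.997, 0.0]
contact_force: [-5.1, -1.7, -0.5]
gripper_width: 0.0213
gripper_force: 32.9
```

```bash
python3 st.py
```

```text
t 10.375 p [ 47.  175.2 141.2] F fix [-5.3  -0.87 -0.52] w 0.0213 32.8534072637558
theta deg -16.32 r 49.68 Frad -5.33 Fcw -0.66
```

Call:
arm_command:
  deltas:
    - [[0,0,0],[-0.05,-0.25,0],-0.7]
    - [[0,0,0],[-0.11,-0.51,0],-0.7]
    - [[0,0,0],[-0.11,-0.51,0],-0.7]

```text
time: 10.75
tcp_pos: [0.5869, 0.1374, 0.1412]
eef_rot: [-0.001, -0.083, 0.997, 0.001]
contact_force: [-6.2, -2.2, -0.8]
gripper_width: 0.0212
gripper_force: 32.9
```

```bash
python3 st.py
```

```text
t 10.75 p [ 48.2 170.3 141.2] F fix [-6.5  -1.19 -0.78] w 0.0212 32.880433201789856
theta deg -10.49 r 49.71 Frad -6.61 Fcw -0.02
```

Call:
arm_command:
  deltas:
    - [[0,0,0],[-0.01,-0.26,0],-0.7]
    - [[0,0,0],[0.0,-0.52,0],-0.7]
    - [[0,0,0],[0.0,-0.52,0],-0.7]

```text
time: 11.12
tcp_pos: [0.5885, 0.1318, 0.1412]
eef_rot: [-0.0, -0.083, 0.997, 0.0]
contact_force: [-4.6, 0.8, 0.4]
gripper_width: 0.0215
gripper_force: 32.8
```

```bash
python3 st.py
```

```text
t 11.125 p [ 48.8 164.5 141.2] F fix [-4.43  1.56  0.42] w 0.0215 32.80792593955994
theta deg -3.76 r 49.64 Frad -4.32 Fcw -1.84
```

Call:
arm_command:
  deltas:
    - [[0,0,0],[0.02,-0.22,0],-0.7]
    - [[0,0,0],[0.03,-0.44,0],-0.7]
    - [[0,0,0],[0.03,-0.44,0],-0.7]

```text
time: 11.5
tcp_pos: [0.5893, 0.1271, 0.1412]
eef_rot: [0.0, -0.083, 0.997, -0.0]
contact_force: [-3.8, 0.4, -1.2]
gripper_width: 0.0213
gripper_force: 32.8
```

```bash
python3 st.py
```

```text
t 11.5 p [ 48.9 159.7 141.2] F fix [-3.64  1.06 -1.16] w 0.0213 32.81079947948456
theta deg 1.79 r 49.6 Frad -3.67 Fcw -0.94
```

Call:
arm_command:
  deltas:
    - [[0,0,0],[0.03,-0.3,0],-0.7]
    - [[0,0,0],[0.07,-0.61,0],-0.7]
    - [[0,0,0],[0.07,-0.61,0],-0.7]

```text
time: 11.88
tcp_pos: [0.5897, 0.1207, 0.1412]
eef_rot: [0.0, -0.083, 0.997, -0.0]
contact_force: [-3.2, -0.3, -2.8]
gripper_width: 0.0211
gripper_force: 32.8
```

```bash
python3 st.py
```

```text
t 11.875 p [ 48.2 153.4 141.2] F fix [-3.18  0.18 -2.76] w 0.0211 32.76431500911713
theta deg 9.13 r 49.55 Frad -3.17 Fcw 0.33
```

Call:
arm_command:
  deltas:
    - [[0,0,0],[0.07,-0.3,0],-0.7]
    - [[0,0,0],[0.14,-0.6,0],-0.7]
    - [[0,0,0],[0.14,-0.6,0],-0.7]

```text
time: 12.25
tcp_pos: [0.5894, 0.1146, 0.1412]
eef_rot: [0.0, -0.083, 0.997, -0.0]
contact_force: [-0.5, 0.0, -2.4]
gripper_width: 0.0208
gripper_force: 32.7
```

```bash
python3 st.py
```

```text
t 12.25 p [ 46.9 147.4 141.2] F fix [-0.52  0.13 -2.44] w 0.0208 32.713072299957275
theta deg 16.26 r 49.54 Frad -0.53 Fcw 0.02
```

Midpoint is now 20°.

Call:
arm_command:
  deltas:
    - [[0,0,0],[0.1,-0.29,0],-0.7]
    - [[0,0,0],[0.2,-0.58,0],-0.7]
    - [[0,0,0],[0.2,-0.58,0],-0.7]

```text
time: 12.62
tcp_pos: [0.5883, 0.1085, 0.1412]
eef_rot: [0.0, -0.083, 0.997, -0.0]
contact_force: [-0.8, 0.3, -2.6]
gripper_width: 0.021
gripper_force: 32.6
```

```bash
python3 st.py
```

```text
t 12.625 p [ 44.7 141.6 141.2] F fix [-0.73  0.47 -2.56] w 0.021 32.64912664890289
theta deg 23.41 r 49.52 Frad -0.85 Fcw -0.14
```

Call:
arm_command:
  deltas:
    - [[0,0,0],[0.13,-0.28,0],-0.7]
    - [[0,0,0],[0.27,-0.55,0],-0.7]
    - [[0,0,0],[0.27,-0.55,0],-0.7]

```text
time: 13.0
tcp_pos: [0.5864, 0.1026, 0.1412]
eef_rot: [0.0, -0.083, 0.997, -0.0]
contact_force: [0.5, -0.5, -3.2]
gripper_width: 0.0211
gripper_force: 32.6
```

```bash
python3 st.py
```

```text
t 13.0 p [ 41.9 136.  141.2] F fix [ 0.43 -0.62 -3.24] w 0.0211 32.62652277946472
theta deg 30.6 r 49.53 Frad 0.69 Fcw 0.31
```

Mid 34°.

Call:
arm_command:
  deltas:
    - [[0,0,0],[0.17,-0.26,0],-0.7]
    - [[0,0,0],[0.34,-0.51,0],-0.7]
    - [[0,0,0],[0.34,-0.51,0],-0.7]

```text
time: 13.38
tcp_pos: [0.5838, 0.0969, 0.1412]
eef_rot: [0.0, -0.083, 0.997, -0.0]
contact_force: [1.9, -0.4, -2.9]
gripper_width: 0.0211
gripper_force: 32.6
```

```bash
python3 st.py
```

```text
t 13.375 p [ 38.4 130.9 141.2] F fix [ 1.78 -0.67 -2.87] w 0.0211 32.627724409103394
theta deg 37.8 r 49.54 Frad 1.82 Fcw -0.56
```

Call:
arm_command:
  deltas:
    - [[0,0,0],[0.2,-0.23,0],-0.7]
    - [[0,0,0],[0.4,-0.46,0],-0.7]
    - [[0,0,0],[0.4,-0.46,0],-0.7]

```text
time: 13.75
tcp_pos: [0.5806, 0.0918, 0.1412]
eef_rot: [0.0, -0.083, 0.997, -0.0]
contact_force: [2.2, -1.1, -2.9]
gripper_width: 0.0214
gripper_force: 32.6
```

```bash
python3 st.py
```

```text
t 13.75 p [ 34.4 126.3 141.2] F fix [ 2.03 -1.44 -2.91] w 0.0214 32.63153314590454
theta deg 44.85 r 49.54 Frad 2.46 Fcw -0.41
```

Mid 48°.

Call:
arm_command:
  deltas:
    - [[0,0,0],[0.23,-0.2,0],-0.7]
    - [[0,0,0],[0.46,-0.41,0],-0.7]
    - [[0,0,0],[0.46,-0.41,0],-0.7]

```text
time: 14.12
tcp_pos: [0.5767, 0.0869, 0.1412]
eef_rot: [0.0, -0.083, 0.997, -0.0]
contact_force: [3.2, -3.2, -4.0]
gripper_width: 0.0215
gripper_force: 32.6
```

```bash
python3 st.py
```

```text
t 14.125 p [ 29.8 122.2 141.2] F fix [ 2.63 -3.67 -3.95] w 0.0215 32.64074206352234
theta deg 52.07 r 49.55 Frad 4.51 Fcw 0.18
```

Call:
arm_command:
  deltas:
    - [[0,0,0],[0.24,-0.19,0],-0.7]
    - [[0,0,0],[0.48,-0.38,0],-0.7]
    - [[0,0,0],[0.48,-0.38,0],-0.7]

```text
time: 14.5
tcp_pos: [0.5723, 0.0826, 0.1412]
eef_rot: [-0.0, -0.083, 0.997, -0.0]
contact_force: [2.6, -2.5, -2.5]
gripper_width: 0.0214
gripper_force: 32.6
```

```bash
python3 st.py
```

```text
t 14.5 p [ 24.7 118.6 141.2] F fix [ 2.12 -2.94 -2.47] w 0.0214 32.63962984085083
theta deg 59.22 r 49.59 Frad 3.61 Fcw -0.32
```

Mid 63°.

Call:
arm_command:
  deltas:
    - [[0,0,0],[0.27,-0.14,0],-0.7]
    - [[0,0,0],[0.55,-0.28,0],-0.7]
    - [[0,0,0],[0.55,-0.28,0],-0.7]

```text
time: 14.88
tcp_pos: [0.5686, 0.0797, 0.1412]
eef_rot: [0.001, -0.083, 0.997, 0.001]
contact_force: [6.5, 0.0, -6.0]
gripper_width: 0.021
gripper_force: 32.3
```

```bash
python3 st.py
```

```text
t 14.875 p [ 20.6 116.4 141.2] F fix [ 6.46 -1.06 -6.03] w 0.021 32.32290744781494
theta deg 64.63 r 49.65 Frad 3.73 Fcw -5.39
```

The resistance has jumped to 5.4 N with a lag of about 1.8°, so this is the stop. A tiny step more will confirm it.

Call:
arm_command:
  deltas:
    - [[0,0,0],[0.12,-0.06,0],-0.7]
    - [[0,0,0],[0.12,-0.06,0],-0.7]
    - [[0,0,0],[0.12,-0.06,0],-0.7]

```text
time: 15.25
tcp_pos: [0.5682, 0.0794, 0.1413]
eef_rot: [0.002, -0.083, 0.997, 0.001]
contact_force: [8.4, 0.6, -7.7]
gripper_width: 0.0215
gripper_force: 32.2
```

```bash
python3 st.py
```

```text
t 15.25 p [ 20.2 116.2 141.3] F fix [ 8.39 -0.8  -7.68] w 0.0215 32.205249667167664
theta deg 65.14 r 49.68 Frad 4.25 Fcw -7.28
```

The stop is confirmed: 2 N more for only 0.5°. That is about 60 N on the module, which is firm without forcing. Now I'll back off 90°.

Call:
arm_command:
  deltas:
    - [[0,0,0],[-0.64,0.31,0],-0.7]
    - [[0,0,0],[-1.66,1.1,-0.1],-0.7]
    - [[0,0,0],[-2.45,2.13,-0.1],-0.7]
    - [[0,0,0],[-2.95,3.33,-0.1],-0.7]
    - [[0,0,0],[-3.12,4.62,-0.1],-0.7]
    - [[0,0,0],[-3.01,5.65,-0.1],-0.7]
    - [[0,0,0],[-2.65,6.72,-0.1],-0.7]
    - [[0,0,0],[-2.65,6.72,-0.1],-0.7]

```text
time: 16.25
tcp_pos: [0.5796, 0.1506, 0.1413]
eef_rot: [-0.002, -0.084, 0.996, 0.001]
contact_force: [-0.4, 1.0, -11.4]
gripper_width: 0.0213
gripper_force: 32.0
```

```bash
python3 st.py
```

```text
t 16.25 p [ 43.1 184.5 141.3] F fix [ -0.21   1.04 -11.43] w 0.0213 32.001779079437256
theta deg -27.97 r 49.6 Frad 0.31 Fcw -1.02
```

The wheel is backed off about 93° and nothing presses. I'll release and lift.

Call:
arm_command:
  deltas:
    - [[0,0,0],[0,0,0.1],0.1]
    - [[0,0,0],[0,0,0.1],0.1]
    - [[0,0,0],[0,0,0.1],0.1]
    - [[0,0,0],[0,0,-3],0.1]
    - [[0,0,0],[0,0,-7],0.1]
    - [[0,0,0],[0,0,-13],0.1]
    - [[0,0,0],[0,0,-13],0.1]
    - [[0,0,0],[0,0,-13],-1]

```text
time: 17.25
tcp_pos: [0.582, 0.149, 0.2725]
eef_rot: [0.001, -0.083, 0.997, 0.0]
contact_force: [-0.1, 0.0, -0.5]
gripper_width: 0.0295
gripper_force: 0.0
```

```bash
python3 st.py; python3 - <<'E'
from h import *
print(rel(wd([0,-212,275]))[0],rel(wd([0,-212,198]))[0])
S=capture("scene");T=capture("top")
f=lambda i,k:cv2.resize(i,None,fx=k,fy=k,interpolation=cv2.INTER_CUBIC)
cv2.imwrite("pics/rel.png",np.vstack([f(S[165:245,245:395],4)]))
E
```

```text
t 17.25 p [ 45.3 182.5 272.5] F fix [-0.13  0.03 -0.46] w 0.0295 0.0
theta deg -24.85 r 50.69 Frad -0.11 Fcw -0.08
[  4.53167949 -39.45455993  -0.25666812] [  4.54372468 -39.45526514   7.44332243]
```

View pics/rel.png

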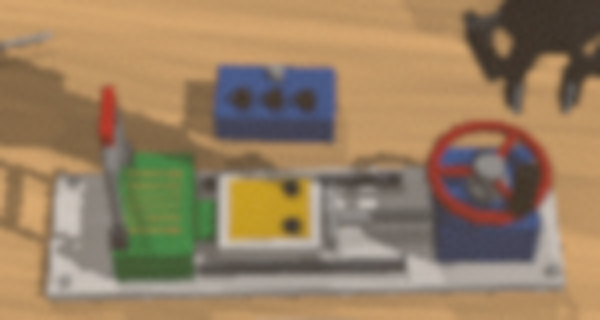

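The scene crop shows the module in the socket, a gap behind it to the pusher (crop px 325-345), and the lever still upright at about (108,110). I'm moving behind the lever.

Call:
arm_command:
  deltas:
    - [[0,0,0],[0.6,-5.5,0],-1]
    - [[0,0,0],[1.2,-11,0],-1]
    - [[0,0,0],[1.9,-16.5,0],-1]
    - [[0,0,0],[2.5,-22,0],-1]
    - [[0,0,0],[3.2,-27.5,0],-1]
    - [[0,0,0],[3.8,-33,0],-1]
    - [[0,0,0],[4.5,-39.4,0],-1]
    - [[0,0,0],[4.5,-39.4,0],-1]

```text
time: 18.35
tcp_pos: [0.6012, -0.2511, 0.2693]
eef_rot: [-0.002, -0.08, 0.997, 0.001]
contact_force: [-0.9, 0.5, -0.1]
gripper_width: 0.0004
gripper_force: 0.0
```

```bash
python3 st.py;python3 - <<'E'
from h import *
print(rel(wd([0,-212,198]))[0])
E
```

```text
t 18.35 p [  -1.9 -215.2  269.3] F fix [-0.81  0.61 -0.14] w 0.0004 0.0
theta deg 90.18 r 376.46 Frad -0.61 Fcw 0.81
[-0.20652001  0.31261693  7.12506245]
```

Call:
arm_command:
  deltas:
    - [[0,0,0],[0,0,3.5],-1]
    - [[0,0,0],[0,0,7.1],-1]
    - [[0,0,0],[0,0,7.1],-1]
    - [[0,0,0],[0,0,7.1],-1]

```text
time: 18.85
tcp_pos: [0.6025, -0.2462, 0.2018]
eef_rot: [0.0, -0.083, 0.997, 0.0]
contact_force: [-0.3, -0.3, 0.5]
gripper_width: 0.0
gripper_force: 0.0
```

```bash
python3 st.py; python3 - <<'E'
from h import *
S=capture("scene");T=capture("top")
f=lambda i,k:cv2.resize(i,None,fx=k,fy=k,interpolation=cv2.INTER_CUBIC)
cv2.imwrite("pics/lev.png",f(S[165:245,230:330],6))
E
```

```text
t 18.85 p [   0.3 -210.7  201.8] F fix [-0.35 -0.25  0.46] w 0.0 0.0
theta deg 89.85 r 371.9 Frad 0.25 Fcw 0.35
```

View pics/lev.png

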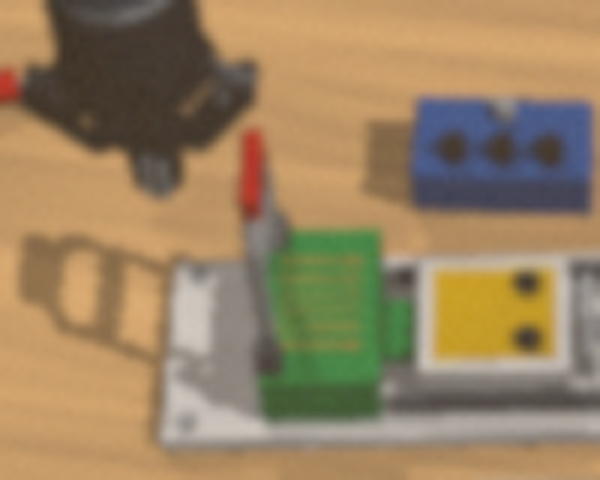

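The scene crop shows the closed fingertips at (155,180), left of (behind) the red tip at (250,170), with the knuckles clear above the lever's top. I'll push along the arc.

Call:
arm_command:
  deltas:
    - [[0,0,0],[0,3.07,0.18],-1]
    - [[0,0,0],[0,4.4,0.2],-1]
    - [[0,0,0],[0,5.73,0.37],-1]
    - [[0,0,0],[0,7,0.75],-1]
    - [[0,0,0],[0,8.25,1.25],-1]
    - [[0,0,0],[0,9.4,1.95],-1]
    - [[0,0,0],[0,10.46,2.75],-1]
    - [[0,0,0],[0,10.46,2.75],-1]

```text
time: 19.95
tcp_pos: [0.5839, -0.1423, 0.1722]
eef_rot: [-0.001, -0.084, 0.997, 0.001]
contact_force: [0.2, 0.4, -0.2]
gripper_width: 0.0001
gripper_force: 0.0
```

```bash
python3 st.py; python3 - <<'E'
from h import *
S=capture("scene")
f=lambda i,k:cv2.resize(i,None,fx=k,fy=k,interpolation=cv2.INTER_CUBIC)
cv2.imwrite("pics/lev2.png",f(S[165:245,230:330],6))
E
```

```text
t 19.95 p [  -0.9 -105.1  172.2] F fix [ 0.29  0.31 -0.2 ] w 0.0001 0.0
theta deg 90.05 r 266.38 Frad -0.31 Fcw -0.29
```

View pics/lev2.png

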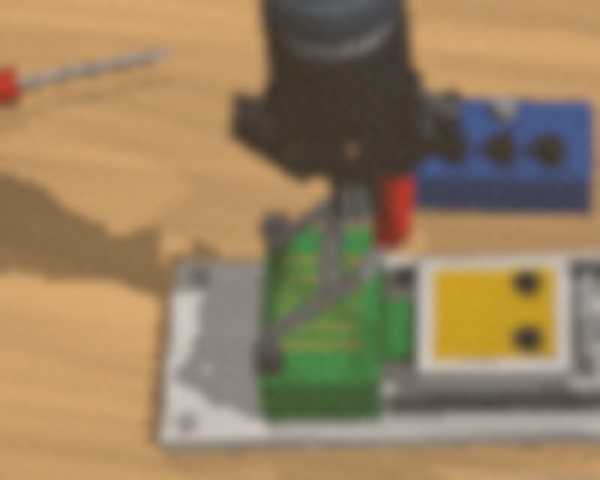

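The crop shows the lever swung to about 45°, with the fingertip behind and above the red tip at (395,210). I'll carry on down.

Call:
arm_command:
  deltas:
    - [[0,0,0],[0,1.0,1.0],-1]
    - [[0,0,0],[0,1.75,2.0],-1]
    - [[0,0,0],[0,2.45,3.25],-1]
    - [[0,0,0],[0,2.9,4.4],-1]
    - [[0,0,0],[0,3.2,5.6],-1]
    - [[0,0,0],[0,3.35,6.5],-1]
    - [[0,0,0],[0,3.4,6.9],-1]
    - [[0,0,0],[0,3.4,6.9],-1]

```text
time: 21.0
tcp_pos: [0.579, -0.1103, 0.104]
eef_rot: [-0.001, -0.083, 0.997, 0.0]
contact_force: [-0.0, -1.2, -1.3]
gripper_width: 0.0003
gripper_force: 0.7
```

```bash
python3 st.py
```

```text
t 21.0 p [ -0.5 -72.7 104. ] F fix [-0.22 -1.19 -1.27] w 0.0003 0.6802497629541904
theta deg 89.95 r 233.93 Frad 1.19 Fcw 0.22
```

Call:
arm_command:
  deltas:
    - [[0,0,0],[0,0,0.1],-1]
    - [[0,0,0],[0,0,0.2],-1]
    - [[0,0,0],[0,0,0.2],-1]

```text
time: 21.38
tcp_pos: [0.5796, -0.1101, 0.1028]
eef_rot: [0.0, -0.083, 0.997, 0.0]
contact_force: [-0.0, -1.9, 0.3]
gripper_width: 0.0003
gripper_force: 0.6
```

```bash
python3 st.py; python3 - <<'E'
from h import *
S=capture("scene")
f=lambda i,k:cv2.resize(i,None,fx=k,fy=k,interpolation=cv2.INTER_CUBIC)
cv2.imwrite("pics/lev3.png",f(S[165:245,230:330],6))
E
```

```text
t 21.375 p [ 1.000e-01 -7.260e+01  1.028e+02] F fix [-0.33 -1.84  0.3 ] w 0.0003 0.6382719258544967
theta deg 89.8 r 233.86 Frad 1.83 Fcw 0.34
```

View pics/lev3.png

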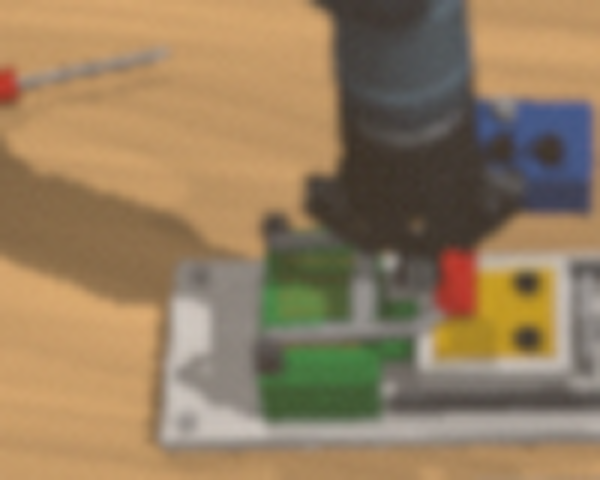

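The crop shows the lever almost flat, with the red plate at (457,283) just ahead of the fingers. I'll lift, move over the plate and press it from above.

Call:
arm_command:
  deltas:
    - [[0,0,0],[0,0,-1.5],-1]
    - [[0,0,0],[0,0,-3],-1]
    - [[0,0,0],[0,1.0,-3],-1]
    - [[0,0,0],[0,2.0,-3],-1]
    - [[0,0,0],[0,2.0,-1.5],-1]
    - [[0,0,0],[0,2.0,-0.5],-1]
    - [[0,0,0],[0,2.0,-0.1],-1]
    - [[0,0,0],[0,2.0,-0.1],-1]

```text
time: 22.42
tcp_pos: [0.5751, -0.0899, 0.1039]
eef_rot: [-0.001, -0.083, 0.997, 0.001]
contact_force: [-3.8, 2.5, 10.2]
gripper_width: -0.0002
gripper_force: 5.2
```

```bash
python3 st.py
```

```text
t 22.425 p [ -1.  -51.9 103.9] F fix [-3.38  3.14 10.23] w -0.0002 5.20246743602911
theta deg 90.07 r 213.17 Frad -3.14 Fcw 3.38
```

Contact is at 10 N with the tips at z=82 mm, the expected shut height. One small press to confirm.

Call:
arm_command:
  deltas:
    - [[0,0,0],[0,0,0.1],-1]
    - [[0,0,0],[0,0,0.1],-1]
    - [[0,0,0],[0,0,0.1],-1]

```text
time: 22.8
tcp_pos: [0.5752, -0.0899, 0.1038]
eef_rot: [-0.0, -0.083, 0.997, 0.001]
contact_force: [-6.7, 2.9, 15.0]
gripper_width: 0.0001
gripper_force: 7.9
```

```bash
python3 st.py
```

```text
t 22.8 p [ -0.9 -52.  103.8] F fix [-6.13  3.92 15.05] w 0.0001 7.88300295942463
theta deg 90.06 r 213.2 Frad -3.91 Fcw 6.13
```

Call:
arm_command:
  deltas:
    - [[0,0,0],[0,0,-2],-1]
    - [[0,0,0],[0,0,-6],-1]
    - [[0,0,0],[0,0,-12],-1]
    - [[0,0,0],[3,0,-16],-1]
    - [[0,0,0],[8,0,-16],-1]
    - [[0,0,0],[13,0,-16],-1]
    - [[0,0,0],[15,0,-16],-1]
    - [[0,0,0],[15,0,-16],-1]

```text
time: 23.8
tcp_pos: [0.4269, -0.1154, 0.2621]
eef_rot: [-0.0, -0.082, 0.997, 0.0]
contact_force: [-0.1, -0.1, -0.3]
gripper_width: 0.0003
gripper_force: 0.0
```

```bash
python3 st.py; python3 - <<'E'
from h import *
S=capture("scene");T=capture("top")
h=cv2.cvtColor(S,cv2.COLOR_BGR2HSV)
for n,I in(("scene",S),("top",T)):
    h=cv2.cvtColor(I,cv2.COLOR_BGR2HSV);m=(((h[...,0]<6)|(h[...,0]>172))&(h[...,1]>140)&(h[...,2]>70)).astype(np.uint8)
    k,l,s,c=cv2.connectedComponentsWithStats(m)
    print(n,[(s[i][4],c[i].round(1),fx(onz(n,*c[i],.082)).round(0)) for i in range(1,k) if s[i][4]>15 and 240<c[i][0]<390 and 150<c[i][1]<250])
f=lambda i,k:cv2.resize(i,None,fx=k,fy=k,interpolation=cv2.INTER_CUBIC)
cv2.imwrite("pics/end.png",f(S[165:245,245:395],4))
E
```

```text
t 23.8 p [-151.4  -52.7  262.1] F fix [-0.08 -0.13 -0.3 ] w 0.0003 0.0
theta deg 125.16 r 261.65 Frad 0.16 Fcw -0.01
scene [(np.int32(82), array([359.7, 211.2]), array([  5., 137.,  82.])), (np.int32(17), array([380.2, 209.9]), array([  2., 209.,  82.])), (np.int32(58), array([305.2, 211.7]), array([  2., -53.,  82.]))]
top [(np.int32(20), array([326.2, 181.2]), array([ 13., -48.,  82.])), (np.int32(151), array([267.4, 197.1]), array([ -4., 157.,  82.]))]
```

View pics/end.png

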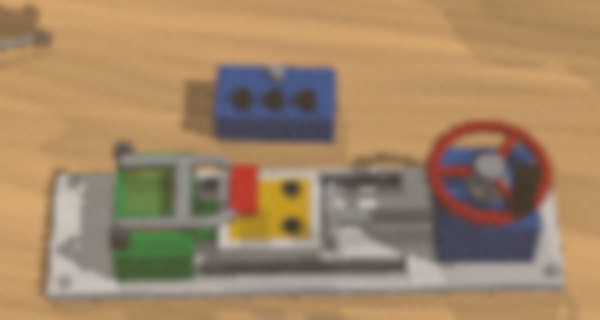

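The picture shows the lever flat with its red plate at (243,190) over the module's front, a gap at about (330,200) to the pusher, and the robot clear. Handing in.

```bash
python3 -c "
from workcell import robot
print(robot.finish_job())"
```

```text
the job is handed in; nothing more can be done
None
```

I cranked the module up against the stop (about 7 N at the grip, roughly 60 N on the module), backed the wheel off about 93°, shut the clamp lever, moved the arm clear without touching the other things on the bench, and handed the job in at about 24 s.

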